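Set the bread slicing guide's stop and lock it

ROBOT

A 6-joint arm with a two-finger parallel gripper is mounted at the origin on a cart in front of the work surface, level with it; the furniture and walls round the work are solid. World frame = base frame: x ahead of the robot, y to its left, z up, the work surface at z = 0. Lengths are in m, angles in rad, forces in N, time in s.
With the tool pointing down it reaches from about 0.35 to 0.775 m from the base axis. Payload 7.3 kg.
Tool frame: the origin (TCP) lies at the very end of the fingers, on their centre line; the grasp point (between the pads) lies 19 mm behind it; z points along the fingers, x is the direction in which the jaws open and shut, and the axes are right-handed (so a half turn about z gives the same grasp; the last joint's range is limited). The gripper opens to 92 mm and grips with 3 to 60 N. Pads are 19 mm wide; open, the fingers measure 130 mm over their backs; the gripper's body (75 mm by 190 mm) begins 47 mm behind the grasp point.
Start: joints at [0.987, 0.342, 1.524, -0, 1.275, -0.146], TCP at [0.223, 0.476, 0.192] pointing down, gripper open.
Joint ranges: [-2.53, 2.53], [-0.77, 2.02], [0.04, 2.7], [-1, 4.14], [0.28, 2.66], [-3.11, 3.11]. Speed limits (rad/s): [2.57, 2.57, 3.14, 3.14, 3.14, 3.14].

INTERFACE

Orientations are given as [roll, pitch, yaw] about the fixed x, y, z axes, in that order (R = Rz(yaw) Ry(pitch) Rx(roll)).
In Python, from cell import robot, read_camera, nets gives the robot as it stands. The module is installed in compiled form; this text tells all that it offers.
- The arm moves only by the tool carry_out, never from a script. Its arguments are lists of equal length, an entry for each row: "translation": the shift along the tool's x, y, z in m, a list of three; "turn": the turn, a rotation vector about the tool's x, y, z in rad, a list of three; "gripper": the gripper's target within -1 to 1 (shut at 1, half-way at 0, fully open at -1). A call has 1 to 10 rows; each row shifts and turns the commanded pose from where the row before left it, along the tool's axes as they then stand; what a row does not reach is not made up. A row lasts 1/10 s, in which the tool goes at most 50 mm and 8.59 degrees, less where a joint would pass 70% of its speed; a pose out of reach is approached as far as the arm can. A call with a gripper value outside its range is refused whole. The fingers move at their own pace and stop on an object; "squeeze" is the grip in N (left out, the last holds). Time passes only in rows, so rows that do not move let the fingers close. It gives the time, the measured TCP pose, the force and the opening at its end, in the units of the state.
- robot.observe(): the state, without advancing time (a new reading comes with each control period).
- read_camera(name): name is "side" or "top" or "wrist"; returns a dict with "img" (480x640x3 uint8, red, green, blue), "fx", "fy", "cx", "cy" (pixels), "world_from_camera" (4x4, takes a point from camera to world coordinates). Camera axes: x right, y down, z forward; pixel columns grow to the right and rows downward; lengths in m; the calibration is good to about 2 mm. A picture is of the moment at which its call begins. There is no depth.
- robot.hand_in(): hands the job in, once; it reports no verdict.
Trained networks look in a picture, given as the dict that the camera call returned (one of the last four; its "shot" number tells which), for a name from the list of things; names that differ only in an ending like _2 or _b are one class to them, and where a whole thing is asked for, a point or a joint stands for the part that bears it (a point fixed in the world has none). Each returns a list of dicts, best first, with "score" (0 to 1); they miss things now and then, are a little off and sometimes report something else, mostly with a low value. They report only what shows in the picture. A call takes as long as a camera call.
- nets.regions_of(picture, name): "region" (480x640 bool, what is visible of it) and "pixel" ([column, row] in pixels, amid what is visible of it).
- nets.tip_of(picture, name): "pixel" ([column, row] in pixels: a listed point, or the origin of a listed thing).
The state is a dict: "time": time; "qpos": joint angles; "qvel": joint speeds; "joint_efforts": joint torques, N m; "tool_pos": TCP position; "tool_rot": TCP orientation; "contact_force": force on the tool from outside, world axes, zero at the start; "torque": the same for the moment, N m; "opening": finger opening in m.
Only numpy, scipy, OpenCV 4.12 (cv2) and the standard library are available. Lean on these libraries where they do the work, as an engineer would, in place of code of your own. Each camera call takes 0.05 s, during which the arm holds its last target. There are 200 camera calls.

TASK

Set the slice length on the bread slicing guide: take the black grip post of the spring-loaded stop, slide the stop until its pointer stands at the red mark, and, while holding it there so that it cannot spring back, press the orange cam lever fully down onto the stop. Finish still gripping the post between the fingers, with the pointer at the red mark and the lever down: do not let go, because the stop springs back until someone has tightened it from below. Do not close the lever at any other length, and leave the red mark and the jar, mug and spice jar beside the guide where they are.

Things in the scene. Friction and masses are not known exactly. Their poses are not given: they have to be found in the camera images.
- guide: Bread slicing guide, a light wooden board 236 x 340 mm, 20 mm high, fixed. Origin under the centre of its underside, z up. Its +y is the way the stop slides, away from the knife gate; its -x side (towards the robot) carries the white scale strip, its +x side the bread bed. The knife gate, two thin wooden frames 78 mm high, stands at y = -147 mm, x = 14 to 104 mm.
- post_foot (a point): Upright black grip post on the sliding stop, 14 mm thick along the guide's y, 26 mm along its x, 70 mm tall. This point is the centre of its foot, 40 mm above the worktop; axes parallel to the guide's. Grip it from above with the fingers closing along the guide's y. The stop's wooden plate (80 mm high, 8 mm thick) begins 56 mm to the guide's +x side of the post's centre.
- post_top (a point): Centre of the top of the grip post, 110 mm above the worktop.
- pointer (a point): End of the stop's pointer, which lies over the scale strip, 55 mm to the guide's -x side of the post's centre and at the same y as the post. Axes parallel to the guide's.
- mark_line (a point): Centre of the red length mark, a thin red line across the white scale strip. The pointer is at the mark when both have the same position along the guide's y. Axes parallel to the guide's.
- stop (a joint): Slide of the stop along the guide's +y, m: 0 = fully back near the knife gate (its spring holds it there at the start), up to 0.13. The spring pulls it back with 3.3 N at 0 and 5.8 N at 0.1 m, against 0.8 N of friction; whenever let go it runs back to 0, with the lever open or closed.
- lever (a joint): Angle of the orange cam lever on the stop, rad: 0 = closed, level; 0.60 = fully open; stays where left (stiff hinge, 0.2 N m). It is a U whose two arms pass either side (guide's +y and -y) of the post, tops 54 mm above the worktop beside the post when closed, about 80 mm fully open. Fingertips straddling the post stand over the arms: moved down along the post they press it shut with 6 to 8 N.
- lever_bar (a point): Top of the middle of the lever's cross bar, on the robot's side of the post, 88 mm from the hinge. The hinge runs along the guide's y, 36 mm to the +x side of the post's centre and 50 mm above the worktop. The two arms are flat, 16 mm wide, 7 mm thick, 40 mm between centres.
- jar_1: Bystander: preserve jar with a white lid, 65 mm across, 103 mm tall; origin under its centre.
- mug_1: Bystander: dark grey and cream mug, 86 x 117 mm with its handle, 99 mm tall; origin under its centre.
- spice_jar_4: Bystander: spice jar with a black cap, 41 mm across, 105 mm tall; origin under its centre.

How it is judged:
By the outcome, as a careful person would: the job done as asked, in the order asked, and still so for the second after the job is handed in, while the arm keeps its last pose, push and grip.
It also fails if it takes over 34 s, if anything falls off the work surface, if the arm or the gripper's body presses on something with over 40 N, if the wrist force passes 120 N, or if a joint passes its speed limit or range.

## Working session

There is one attempt and no reset: what is moved stays moved. The work goes in short steps, Python scripts to look and compute and a tool call to move; the robot and the scene stay as the last step left them, time stands still between calls to the robot, and variables do not carry over. Pictures are saved under pics/ and viewed, about 8 in all and at most 12, crops included, and the job is handed in when it is done.

Besides the shell and the picture viewer there is one more tool, called after ">>>" by a JSON object that holds its "name" and its "arguments". carry_out: Moves the arm, as the interface text tells. Its arguments: {"type":"object","properties":{"translation":{"type":"array","items":{"type":"array","items":{"type":"number"}}},"turn":{"type":"array","items":{"type":"array","items":{"type":"number"}}},"gripper":{"type":"array","items":{"type":"number"}},"squeeze":{"type":"number"}},"required":["translation","turn","gripper"]}

```bash
mkdir -p pics; cat > h.py <<'E'
import numpy as np, cv2
from cell import robot, read_camera, nets
def shot(n): return read_camera(n)
def save(p,f): cv2.imwrite('pics/'+f, p['img'][:,:,::-1])
def onz(p,px,z):
    T=np.array(p['world_from_camera']); d=T[:3,:3]@np.array([(px[0]-p['cx'])/p['fx'],(px[1]-p['cy'])/p['fy'],1]); o=T[:3,3]
    return o+d*(z-o[2])/d[2]
def proj(p,X):
    T=np.linalg.inv(np.array(p['world_from_camera'])); c=T[:3,:3]@np.array(X)+T[:3,3]
    return np.array([p['fx']*c[0]/c[2]+p['cx'],p['fy']*c[1]/c[2]+p['cy']])
E
python3 - <<'E'
from h import *
Z=dict(guide=0,post_foot=.04,post_top=.11,pointer=.022,mark_line=.02,lever_bar=.08,jar_1=0,mug_1=0,spice_jar_4=0)
print(robot.observe())
for c in ['top','side','wrist']:
    p=shot(c); save(p,c+'0.png'); print(c,np.round(np.array(p['world_from_camera'])[:3],3).tolist())
    for n,z in Z.items():
        for r in nets.tip_of(p,n)[:2]: print(n,round(r['score'],2),np.round(r['pixel'],1),onz(p,r['pixel'],z).round(4))
E
python3 -c "
import cv2,numpy as np
a=cv2.imread('pics/top0.png');print(a.shape)"
```

```text
{'time': 0.0, 'qpos': array([ 9.87011699e-01,  3.42706737e-01,  1.52501968e+00, -1.62281549e-06,
        1.27538442e+00, -1.46033089e-01]), 'qvel': array([ 0.00096176, -0.00094977, -0.00150727, -0.00107792,  0.00157303,
        0.00032082]), 'joint_efforts': array([ 1.62822944e-03, -4.31243563e+01, -2.44223714e+01,  7.19022285e-02,
        5.58769866e-02, -1.33258973e-04]), 'tool_pos': array([0.2222916 , 0.47511337, 0.19165237]), 'tool_rot': array([-3.14137327e+00,  1.50224946e-03,  1.13304543e+00]), 'contact_force': array([0.59666466, 0.50198101, 0.62709931]), 'torque': array([ 0.00047903, -0.03199255,  0.03882669]), 'opening': 0.0919156656401598}
top [[-0.024, -0.992, 0.123, 0.434], [-1.0, 0.025, 0.005, -0.021], [-0.008, -0.123, -0.992, 0.985]]
guide 0.63 [301.8 259.8] [0.5129 0.0133 0.    ]
post_foot 0.88 [332.4 270.5] [ 0.4868 -0.0486  0.04  ]
post_foot 0.68 [328.3 163.4] [ 0.7061 -0.0464  0.04  ]
post_top 0.91 [338.4 264.4] [ 0.4939 -0.058   0.11  ]
pointer 0.72 [335.2 299.2] [ 0.43   -0.0531  0.022 ]
pointer 0.25 [335.  288.1] [ 0.4522 -0.0534  0.022 ]
mark_line 0.64 [331.1 268
[... 502 characters left out ...]
0.63 [364.2 205.5] [ 0.4926 -0.2031  0.    ]
post_foot 0.66 [346.5 244.7] [ 0.4908 -0.0531  0.04  ]
post_top 0.88 [345.  223.7] [ 0.4986 -0.0505  0.11  ]
pointer 0.58 [369.9 254. ] [ 0.4402 -0.0605  0.022 ]
mark_line 0.47 [375.  280.3] [ 0.4128 -0.0035  0.02  ]
lever_bar 0.84 [367.1 236.9] [ 0.4522 -0.0576  0.08  ]
lever_bar 0.51 [369.9 257.5] [ 0.4332 -0.0118  0.08  ]
jar_1 0.72 [232.7 288.6] [ 0.6801  0.1066 -0.    ]
mug_1 0.68 [248.2 225.2] [ 0.7198 -0.0539  0.    ]
spice_jar_4 0.58 [319.9 272.2] [ 0.5271  0.006  -0.    ]
spice_jar_4 0.56 [364.6 206.3] [ 0.491  -0.2011  0.    ]
wrist [[0.425, 0.875, 0.231, 0.16], [0.905, -0.411, -0.108, 0.506], [0.001, 0.255, -0.967, 0.385]]
(480, 640, 3)
```

View pics/top0.png

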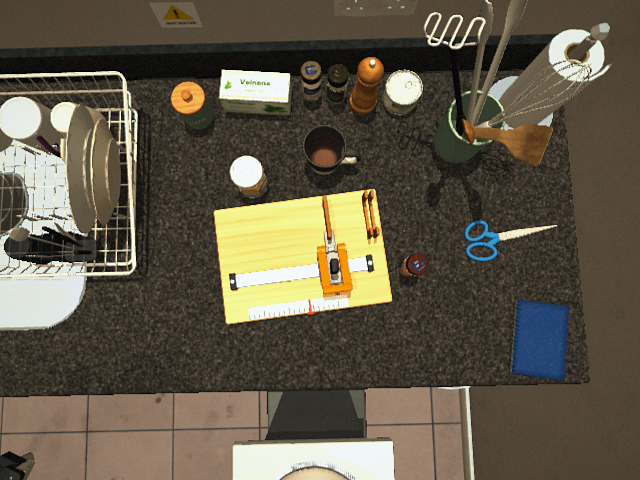

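View pics/side0.png

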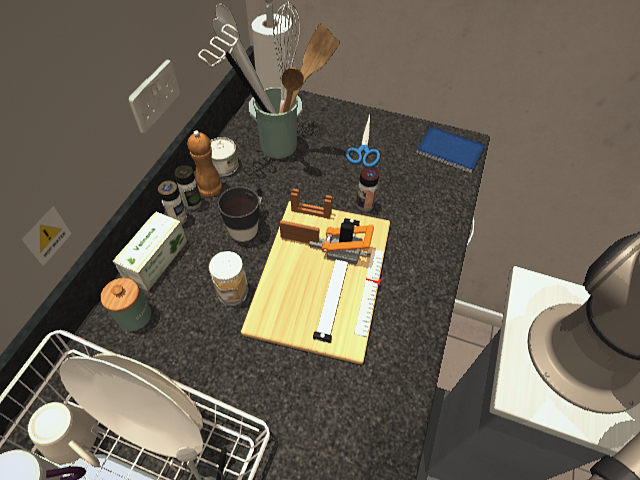

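Top view: stop near (335,265), lever open, red mark about (311,307) and the board's corners about (214,210), (376,190), (391,302), (226,323). Side view: post (347,230), mark about (374,281). Next I get the guide's yaw and the mark by colour.

```bash
python3 - <<'E'
from h import *
for c in ['top','side']:
    p=shot(c); im=p['img'].astype(int)
    red=((im[:,:,0]>150)&(im[:,:,1]<70)&(im[:,:,2]<70)).astype(np.uint8)
    n,l,s,ce=cv2.connectedComponentsWithStats(red)
    for i in range(1,n):
        if s[i,4]>3: print(c,'red',s[i],ce[i].round(1),onz(p,ce[i],.0205).round(4))
    r=nets.regions_of(p,'guide')[0]; m=r['region'].astype(np.uint8)
    ct=max(cv2.findContours(m,0,2)[0],key=cv2.contourArea)[:,0]
    W=np.array([onz(p,q,.02)[:2] for q in ct],np.float32)
    print(c,r['score'],'rect',cv2.minAreaRect(W))
    if c=='top':
        for q in [(214,210),(376,190),(391,302),(226,323)]: print(onz(p,q,.02).round(4))
    # post_top region
    x,y=(250,180) if c=='top' else (290,200)
    cr=p['img'][y:y+150,x:x+150,::-1]; cv2.imwrite(f'pics/{c}1.png',cv2.resize(cr,(600,600),interpolation=cv2.INTER_CUBIC))
E
```

```text
top red [308 313   7   2   8] [311.  313.6] [ 0.4024 -0.0037  0.0205]
top 0.9 rect ((0.5207001566886902, 0.012345686554908752), (0.23793348670005798, 0.33974623680114746), 6.22252082824707)
[0.619  0.1922 0.02  ]
[ 0.6526 -0.1443  0.02  ]
[ 0.4217 -0.1654  0.02  ]
[0.3878 0.1675 0.02  ]
side red [365 247   4   1   4] [366.5 247. ] [ 0.4521 -0.0763  0.0205]
side red [366 279  15   6  26] [375.3 280.8] [ 0.4119 -0.0023  0.0205]
side 0.6 rect ((0.5215089321136475, -0.0014946311712265015), (0.2388596534729004, 0.38132017850875854), 6.437635898590088)
```

View pics/top1.png

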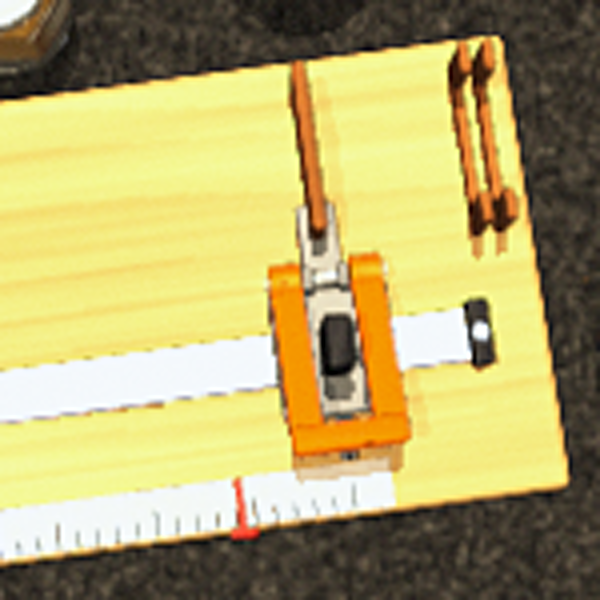

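The crop shows the post top at about (335,345), the lever arms either side of it, and the red mark line at about (241,507); the mark is ~58 mm along the slide. Guide yaw is about 6.2°, so the tool yaw must be about 1.679. I'll move above the post.

>>> {"name": "carry_out", "arguments": {"translation": [[-0.026,0.0338,0],[-0.026,0.0338,0],[-0.026,0.0338,0],[-0.026,0.0338,0],[-0.026,0.0338,0],[-0.026,0.0338,0],[-0.026,0.0338,0],[-0.026,0.0338,0],[-0.026,0.0338,0],[-0.026,0.0338,0]], "turn": [[0,0,0],[0,0,0],[0,0,0],[0,0,0],[0,0,0],[0,0,0],[0,0,0],[0,0,0],[0,0,0],[0,0,0]], "gripper": [-1,-1,-1,-1,-1,-1,-1,-1,-1,-1]}}

```text
time: 2.7
tool_pos: [0.4191, 0.0951, 0.1926]
tool_rot: [3.141, -0.001, 1.133]
contact_force: [1.4, -1.0, -0.2]
opening: 0.0916
```

>>> {"name": "carry_out", "arguments": {"translation": [[-0.026,0.0338,0],[-0.026,0.0338,0],[-0.026,0.0338,0],[-0.026,0.0338,0],[0,0,0],[0,0,0],[0,0,0],[0,0,0],[0,0,0],[0,0,0]], "turn": [[0,0,0],[0,0,0],[0,0,0],[0,0,0],[0,0,-0.1365],[0,0,-0.1365],[0,0,-0.1365],[0,0,-0.1365],[0,0,0],[0,0,0]], "gripper": [-1,-1,-1,-1,-1,-1,-1,-1,-1,-1]}}

```text
time: 3.7
tool_pos: [0.4968, -0.0548, 0.1923]
tool_rot: [3.141, -0.0, 1.675]
contact_force: [0.7, 1.1, 0.6]
opening: 0.0919
```

```bash
cat >> h.py <<'E'
def guide(v,yaw=np.radians(6.2)): # world xy -> guide-aligned axes about world origin
    c,s=np.cos(yaw),np.sin(yaw); return np.array([c*v[0]+s*v[1],-s*v[0]+c*v[1]])
E
python3 - <<'E'
from h import *
o=robot.observe(); print(o['time'],o['tool_pos'],o['tool_rot'],o['opening'],'tcp guide',guide(o['tool_pos']))
p=shot('wrist'); save(p,'wrist2.png')
Z=dict(post_foot=.04,post_top=.11,pointer=.022,mark_line=.02,lever_bar=.09)
for n,z in Z.items():
    for r in nets.tip_of(p,n)[:2]: w=onz(p,r['pixel'],z); print(n,round(r['score'],2),np.round(r['pixel'],1),w.round(4),guide(w).round(4))
im=p['img'].astype(int)
red=((im[:,:,0]>130)&(im[:,:,1]<70)&(im[:,:,2]<70)).astype(np.uint8)
n,l,s,ce=cv2.connectedComponentsWithStats(red)
for i in range(1,n):
    if s[i,4]>8: w=onz(p,ce[i],.0205);print('red',s[i],ce[i].round(1),w.round(4),guide(w).round(4))
E
```

```text
3.7 [ 0.49681113 -0.05475393  0.19234622] [ 3.14149171e+00 -8.25270495e-05  1.67531427e+00] 0.09190164807769902 tcp guide [ 0.48799187 -0.10808896]
post_foot 0.67 [329.6 219.1] [ 0.496  -0.0495  0.04  ] [ 0.4878 -0.1028]
post_top 0.94 [328.9 232.6] [ 0.4937 -0.0512  0.11  ] [ 0.4853 -0.1042]
pointer 0.84 [331.7 165.5] [ 0.4426 -0.0528  0.022 ] [ 0.4343 -0.1003]
lever_bar 0.59 [331.3 181.9] [ 0.4537 -0.0532  0.09  ] [ 0.4453 -0.1019]
red [379 132  14  29 126] [385.2 142. ] [ 0.4134 -0.0005  0.0205] [ 0.4109 -0.0451]
```

View pics/wrist2.png

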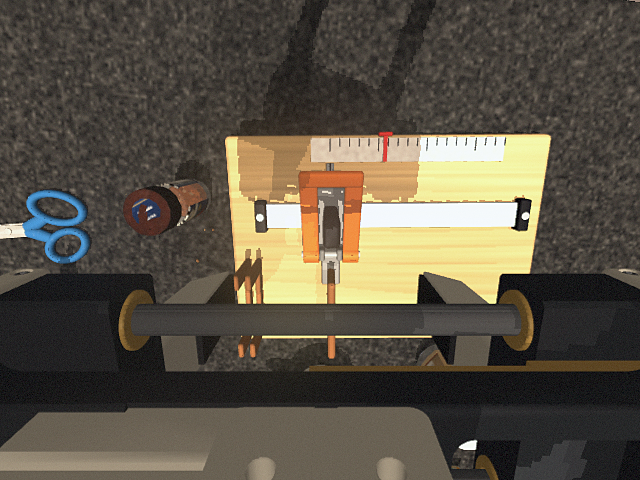

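Wrist view: post at about (329,230), lever bar at (331,181), red mark at (385,145); the board edges run parallel to the image. I go down around the post above the lever arms and grip.

>>> {"name": "carry_out", "arguments": {"translation": [[0.0045,-0.001,0.02],[0,0,0.03],[0,0,0.03],[0,0,0.022],[0,0,0],[0,0,0],[0,0,0],[0,0,0],[0,0,0],[0,0,0]], "turn": [[0,0,-0.004],[0,0,0],[0,0,0],[0,0,0],[0,0,0],[0,0,0],[0,0,0],[0,0,0],[0,0,0],[0,0,0]], "gripper": [-1,-1,-1,-1,-1,1,1,1,1,1], "squeeze": 20}}

```text
time: 5.0
tool_pos: [0.4956, -0.0505, 0.0909]
tool_rot: [3.141, 0.0, 1.683]
contact_force: [0.5, 1.1, 1.5]
opening: 0.0562
```

>>> {"name": "carry_out", "arguments": {"translation": [[0,0,0],[0,0,0],[0,0,0],[0,0,0]], "turn": [[0,0,0],[0,0,0],[0,0,0],[0,0,0]], "gripper": [1,1,1,1]}}

```text
time: 5.4
tool_pos: [0.4953, -0.0504, 0.0903]
tool_rot: [-3.142, -0.0, 1.683]
contact_force: [-0.2, -0.1, 1.0]
opening: 0.0245
```

```bash
cat >> h.py <<'E'
def check(tag,crop=True):
    o=robot.observe(); print(round(o['time'],2),o['tool_pos'].round(4),o['tool_rot'].round(3),o['contact_force'].round(1),round(o['opening'],4),'tcp guide',guide(o['tool_pos']).round(4))
    for c in ['wrist','side','top']:
        p=shot(c); save(p,f'{c}{tag}.png')
        for n,z in dict(pointer=.022,post_top=.11,lever_bar=.06,mark_line=.0205).items():
            for r in nets.tip_of(p,n)[:1]: w=onz(p,r['pixel'],z); print(c,n,round(r['score'],2),np.round(r['pixel'],1),guide(w).round(4))
        im=p['img'].astype(int)
        red=((im[:,:,0]>130)&(im[:,:,1]<70)&(im[:,:,2]<70)).astype(np.uint8)
        n,l,s,ce=cv2.connectedComponentsWithStats(red)
        for i in range(1,n):
            if s[i,4]>8: w=onz(p,ce[i],.0205);print(c,'red',s[i],ce[i].round(1),guide(w).round(4))
E
python3 -c "
from h import *
check('3')"
```

```text
5.4 [ 0.4953 -0.0504  0.0903] [-3.142 -0.     1.683] [-0.2 -0.1  1. ] 0.0245 tcp guide [ 0.487  -0.1036]
wrist pointer 0.4 [327.2 199.9] [ 0.455  -0.1014]
wrist post_top 0.65 [327.4 278.8] [ 0.4856 -0.1016]
wrist mark_line 0.72 [405.  149.9] [ 0.4176 -0.0434]
wrist red [395 127  19  41 270] [403.1 142.1] [ 0.4119 -0.0452]
wrist red [349 183  11   1  11] [354. 183.] [ 0.4422 -0.0809]
side pointer 0.81 [370.2 254.4] [ 0.4303 -0.1068]
side post_top 0.79 [343.6 223.2] [ 0.4931 -0.1045]
side lever_bar 0.59 [364.4 237.9] [ 0.4487 -0.1174]
side mark_line 0.58 [373.  281.5] [ 0.4134 -0.0439]
side red [366 278  15   8  27] [374.9 280.8] [ 0.41   -0.0466]
top pointer 0.62 [337.7 297.8] [ 0.4238 -0.1046]
top lever_bar 0.78 [335.1 288. ] [ 0.4434 -0.1008]
top mark_line 0.54 [308.2 305.8] [ 0.4158 -0.0436]
top red [338 282  10   7  24] [343.1 285.1] [ 0.4476 -0.1191]
top red [343 289   9   2  10] [347.3 289.8] [ 0.4371 -0.1261]
top red [308 300   7  15  33] [310.2 309.5] [ 0.4079 -0.0465]
```

>>> {"name": "carry_out", "arguments": {"translation": [[0,0,0],[0,0,0],[0,0,0],[0,0,0]], "turn": [[0,0,0],[0,0,0],[0,0,0],[0,0,0]], "gripper": [1,1,1,1]}}

```text
time: 6.55
tool_pos: [0.4954, -0.0504, 0.0903]
tool_rot: [3.141, -0.0, 1.683]
contact_force: [-0.4, 0.8, 0.7]
opening: 0.0002
```

>>> {"name": "carry_out", "arguments": {"translation": [[0.006,0,0],[0.008,0,0],[0.008,0,0],[0.008,0,0],[0.008,0,0],[0.008,0,0],[0.006,0,0],[0,0,0],[0,0,0]], "turn": [[0,0,0],[0,0,0],[0,0,0],[0,0,0],[0,0,0],[0,0,0],[0,0,0],[0,0,0],[0,0,0]], "gripper": [1,1,1,1,1,1,1,1,1]}}

```text
time: 7.45
tool_pos: [0.4896, 0.0014, 0.0903]
tool_rot: [3.141, 0.0, 1.683]
contact_force: [0.6, -0.6, 0.3]
opening: 0.0005
```

```bash
python3 -c "
from h import *
check('4')
im=cv2.imread('pics/wrist4.png'); cv2.imwrite('pics/w4c.png',cv2.resize(im[100:280,280:460],(600,600),interpolation=cv2.INTER_CUBIC))"
```

```text
7.45 [0.4896 0.0014 0.0903] [3.141 0.    1.683] [ 0.6 -0.6  0.3] 0.0005 tcp guide [ 0.4869 -0.0515]
wrist pointer 0.66 [253.2 173.2] [ 0.4349 -0.1054]
wrist post_top 0.8 [228.5 277.2] [ 0.4847 -0.1032]
wrist lever_bar 0.64 [233.7 201.2] [ 0.4506 -0.1112]
wrist mark_line 0.56 [334.5 145. ] [ 0.4141 -0.0441]
wrist red [324 127  18  40 191] [332.4 139.2] [ 0.41   -0.0457]
side pointer 0.81 [372.8 254.5] [ 0.425 -0.108]
side lever_bar 0.69 [363.9 236.3] [ 0.4505 -0.1212]
side mark_line 0.52 [362.5 205.7] [ 0.4704 -0.2358]
side red [366 278  15   8  27] [374.9 280.8] [ 0.41   -0.0466]
top pointer 0.16 [409.6 266.9] [ 0.4662 -0.2577]
top mark_line 0.48 [308.8 307.3] [ 0.4127 -0.0444]
top red [324 291   4   3   9] [325.3 292.2] [ 0.4382 -0.0815]
top red [308 300   7  15  33] [310.2 309.5] [ 0.4079 -0.0465]
```

View pics/w4c.png

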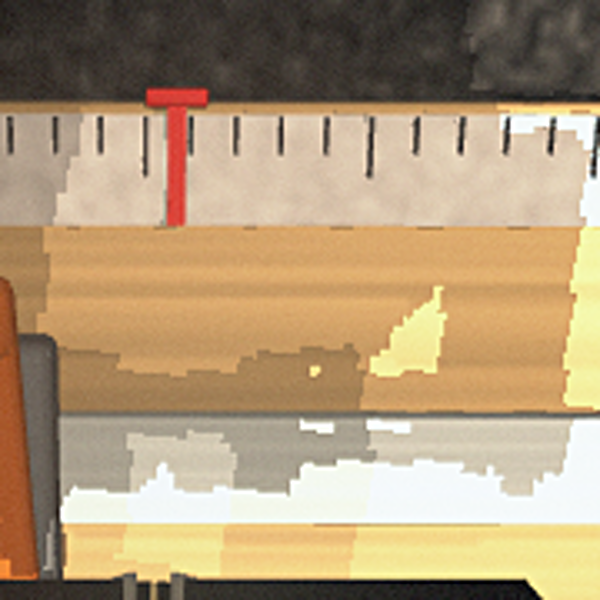

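The crop shows the mark line at (177,165) and only the edge of the stop at the left: the fingers closed fully (opening 0) and missed the post. I look at the pictures taken just before the slide.

```bash
python3 -c "
import cv2,numpy as np
s=cv2.imread('pics/side3.png')[180:300,290:410];w=cv2.imread('pics/wrist3.png')[120:360,220:460];t=cv2.imread('pics/wrist4.png')[120:360,150:390];s4=cv2.imread('pics/side4.png')[180:300,290:410]
f=lambda a:cv2.resize(a,(400,300),interpolation=cv2.INTER_CUBIC) if 0 else cv2.resize(a,(300,300),interpolation=cv2.INTER_CUBIC)
cv2.imwrite('pics/m5.png',np.vstack([np.hstack([f(s),f(w)]),np.hstack([f(s4),f(t)])]))"
```

```text
(no output)
```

View pics/m5.png

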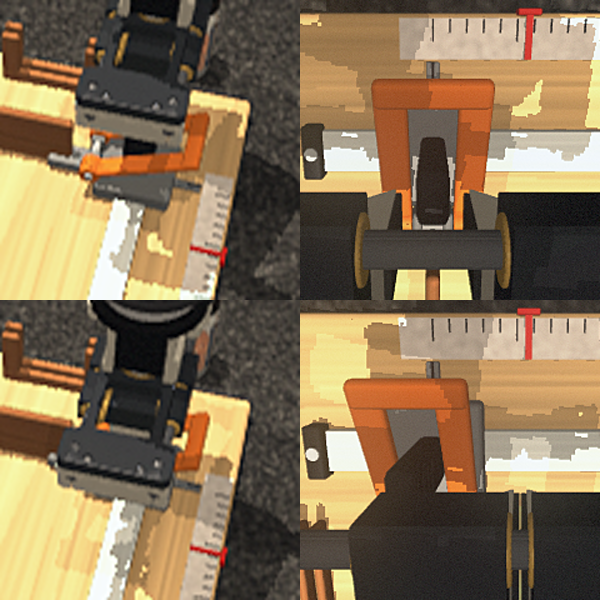

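The stop is unharmed at its rest position, and the lever is still open. I lift, open and return, then overlay the modelled post on the views to find the offset.

>>> {"name": "carry_out", "arguments": {"translation": [[0,0,-0.03],[0,0,-0.03],[-0.026,0,0],[-0.026,0,0],[0,0,0],[0,0,0],[0,0,0],[0,0,0],[0,0,0]], "turn": [[0,0,0],[0,0,0],[0,0,0],[0,0,0],[0,0,0],[0,0,0],[0,0,0],[0,0,0],[0,0,0]], "gripper": [-1,-1,-1,-1,-1,-1,-1,-1,-1]}}

```text
time: 9.1
tool_pos: [0.4952, -0.0498, 0.1503]
tool_rot: [-3.141, -0.0, 1.684]
contact_force: [0.3, -0.7, 0.3]
opening: 0.0676
```

```bash
python3 - <<'E'
from h import *
from scipy.optimize import least_squares
o=robot.observe(); print(o['time'],o['tool_pos'],o['opening'],guide(o['tool_pos']))
yaw=np.radians(6.2); ax=np.array([np.cos(yaw),np.sin(yaw),0]); ay=np.array([-ax[1],ax[0],0])
P={c:shot(c) for c in ['wrist','side']}
for n in ['post_top','post_foot','lever_bar','pointer']:
    obs=[]
    for c,p in P.items():
        r=nets.tip_of(p,n)
        if r: obs.append((p,np.array(r[0]['pixel']))); print(c,n,round(r[0]['score'],2),obs[-1][1].round(1),proj(p,o['tool_pos']).round(1))
    if len(obs)>1:
        s=least_squares(lambda X:np.concatenate([proj(p,X)-q for p,q in obs]),[.49,-.05,.08]); print(n,s.x.round(4),guide(s.x).round(4),'res',s.fun.round(1))
out=[]
for c,p in P.items():
    im=p['img'][:,:,::-1].copy(); k=4 ; base=ax*.4865+ay*-.1035
    u,v=proj(p,base+[0,0,.08]).astype(int); x0,y0=max(0,u-50),max(0,v-60)
    im=cv2.resize(im[y0:y0+120,x0:x0+100],None,fx=k,fy=k,interpolation=cv2.INTER_CUBIC)
    for z,col in ((.11,(0,255,0)),(.04,(255,0,255))):
        pts=np.array([ (proj(p,base+ax*a+ay*b+[0,0,z])-[x0,y0])*k for a,b in((-.013,-.007),(.013,-.007),(.013,.007),(-.013,.007))]).astype(np.int32)
        cv2.polylines(im,[pts],True,col,1)
    out.append(im[:480,:400])
cv2.imwrite('pics/ov6.png',np.hstack(out))
E
```

```text
9.1 [ 0.49524399 -0.04976121  0.15025396] 0.06756306610940278 [ 0.48697311 -0.10295618]
wrist post_top 0.72 [324.9 247.5] [323.9 269. ]
side post_top 0.73 [345.7 221.7] [348.1 211.2]
post_top [ 0.4925 -0.0497  0.1152] [ 0.4843 -0.1026] res [-0.2  1.   2.3  1.5]
wrist post_foot 0.93 [323.7 227.1] [323.9 269. ]
side post_foot 0.79 [346.8 245.7] [348.1 211.2]
post_foot [ 0.493  -0.0505  0.0418] [ 0.4847 -0.1034] res [ 0.2 -0.8 -1.6 -0.9]
wrist lever_bar 0.91 [325.4 189. ] [323.9 269. ]
side lever_bar 0.72 [365.  237.2] [348.1 211.2]
lever_bar [ 0.4551 -0.0534  0.0826] [ 0.4466 -0.1022] res [-0.   0.1  0.3  0.1]
wrist pointer 0.64 [325.5 165.7] [323.9 269. ]
side pointer 0.65 [369.6 255.4] [348.1 211.2]
pointer [ 0.44   -0.055   0.0247] [ 0.4315 -0.1022] res [ 0.  -0.1 -0.2 -0.1]
```

View pics/ov6.png

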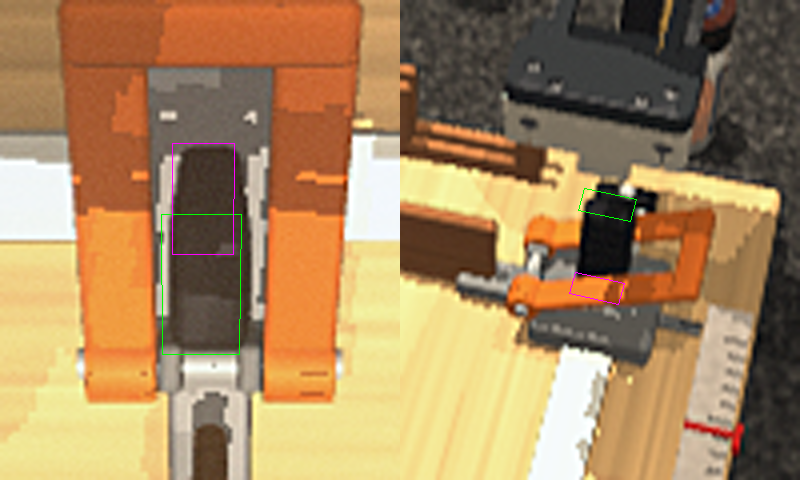

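The modelled post (boxes) agrees with both pictures, top z about 0.11, and the TCP stands over it. I descend again and close in stages, reading the opening each time.

>>> {"name": "carry_out", "arguments": {"translation": [[0,0,0.02],[0,0,0.02],[0,0,0.0215],[0,0,0],[0,0,0],[0,0,0],[0,0,0],[0,0,0],[0,0,0],[0,0,0]], "turn": [[0,0,0],[0,0,0],[0,0,0],[0,0,0],[0,0,0],[0,0,0],[0,0,0],[0,0,0],[0,0,0],[0,0,0]], "gripper": [-0.3,-0.3,-0.3,0.5,0.5,0.5,0.5,0.5,0.5,0.5], "squeeze": 15}}

```text
time: 10.6
tool_pos: [0.4954, -0.0504, 0.089]
tool_rot: [3.141, 0.0, 1.683]
contact_force: [-0.2, 0.4, 1.0]
opening: 0.0234
```

>>> {"name": "carry_out", "arguments": {"translation": [[0,0,0],[0,0,0]], "turn": [[0,0,0],[0,0,0]], "gripper": [0.8,0.8]}}

```text
time: 10.8
tool_pos: [0.4953, -0.0504, 0.0888]
tool_rot: [3.142, -0.0, 1.683]
contact_force: [0.5, 0.5, -0.3]
opening: 0.0121
```

```bash
python3 -c "
from h import *
p=shot('wrist');q=shot('side')
o=robot.observe();print(o['time'],o['tool_pos'],o['opening'],o['contact_force'])
cv2.imwrite('pics/m7.png',np.hstack([p['img'][120:360,200:440,::-1],cv2.resize(q['img'][180:300,290:410,::-1],(240,240))]))"
```

```text
10.9 [ 0.49530237 -0.0503611   0.08878343] 0.009900640301596628 [ 0.13873236  0.55001379 -0.39615796]
```

View pics/m7.png

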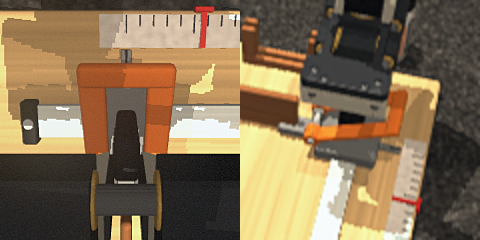

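The picture shows the post (wrist crop, around (127,150)) standing between the fingers, yet the opening reads 9.9 mm against its 14 mm. One enlarged view with the predicted outlines should tell why.

```bash
python3 - <<'E'
from h import *
p=shot('wrist'); o=robot.observe(); print(o['time'],o['opening'],o['contact_force'])
yaw=np.radians(6.2); ax=np.array([np.cos(yaw),np.sin(yaw),0]); ay=np.array([-ax[1],ax[0],0])
k=5; x0,y0=250,215
im=cv2.resize(p['img'][y0:y0+120,x0:x0+150,::-1],None,fx=k,fy=k,interpolation=cv2.INTER_CUBIC)
im=cv2.convertScaleAbs(im,alpha=1.6,beta=25)
def box(c,hx,hy,z,col):
    pts=np.array([(proj(p,c+ax*a*hx+ay*b*hy+np.array([0,0,z]))-[x0,y0])*k for a,b in((-1,-1),(1,-1),(1,1),(-1,1))]).astype(np.int32); cv2.polylines(im,[pts],True,col,1)
b=ax*.4845+ay*-.103
box(b,.013,.007,.11,(0,255,0)); box(b,.013,.007,.04,(255,0,255))
t=o['tool_pos']*[1,1,0]
box(t,.0095,o['opening']/2,o['tool_pos'][2],(255,255,0)); box(t,.0095,o['opening']/2,o['tool_pos'][2]+.038,(0,255,255))
cv2.imwrite('pics/ov8.png',im)
E
```

```text
10.95 0.009480797752365417 [0.35327893 0.37986558 0.46626683]
```

View pics/ov8.png

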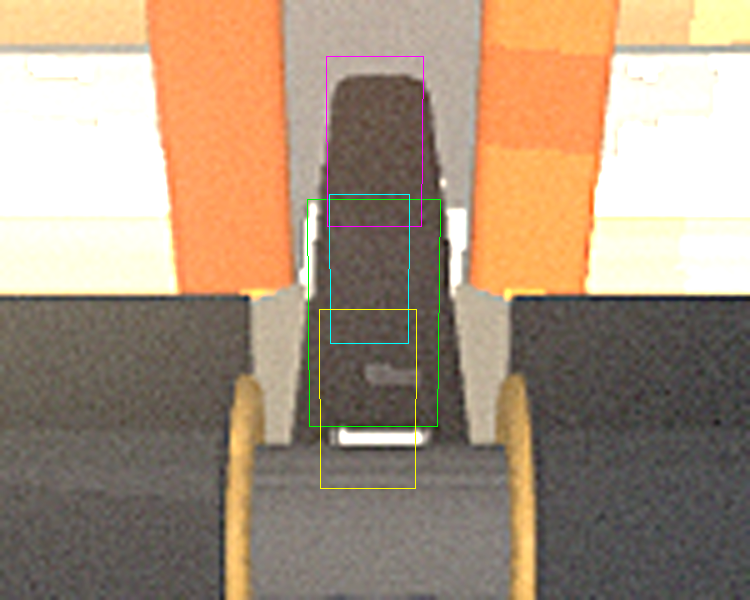

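The dark pads seem to sit above the post rather than around it, i.e. the fingertips may stand higher than the reported TCP. The side view with the tool's outline drawn in will settle that.

```bash
python3 - <<'E'
from h import *
p=shot('side'); o=robot.observe(); print(o['time'],o['opening'],o['qpos'].round(4),o['tool_pos'])
yaw=np.radians(6.2); ax=np.array([np.cos(yaw),np.sin(yaw),0]); ay=np.array([-ax[1],ax[0],0])
k=7; t=o['tool_pos']; u,v=proj(p,t).astype(int); x0,y0=u-57,v-50
im=cv2.resize(p['img'][y0:y0+85,x0:x0+114,::-1],None,fx=k,fy=k,interpolation=cv2.INTER_CUBIC)
im=cv2.convertScaleAbs(im,alpha=1.5,beta=25)
def box(c,hx,y1,y2,z,col):
    pts=np.array([(proj(p,np.append((c+ax*a*hx+ay*b)[:2],z))-[x0,y0])*k for a,b in((-1,y1),(1,y1),(1,y2),(-1,y2))]).astype(np.int32); cv2.polylines(im,[pts],True,col,1)
b=ax*.4845+ay*-.103
box(b,.013,-.007,.007,.11,(0,255,0)); box(b,.013,-.007,.007,.04,(255,0,255))
g=o['opening']/2
box(t,.0095,g,g+.019,t[2],(255,255,0)); box(t,.0095,g,g+.019,t[2]+.038,(0,255,255))
box(t,.0375,-.095,.095,t[2]+.066,(255,255,255))
cv2.imwrite('pics/ov9.png',im)
E
```

```text
11.0 0.00951460269131884 [-2.5550e-01  4.0570e-01  1.7444e+00  1.0000e-04  9.9150e-01 -1.9385e+00] [ 0.49534304 -0.05038699  0.08879459]
```

View pics/ov9.png

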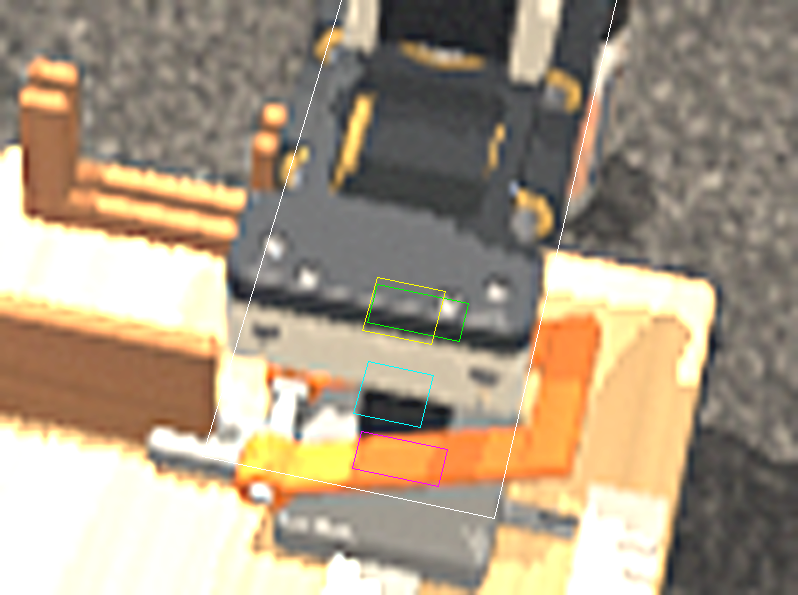

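In the side view the fingertip's lower edge is at about y=385, but the TCP outline (cyan) predicts about 420. So the tips are roughly 20 mm higher than the TCP reads, just over the post top. I'll probe down in steps, closing to feel the post.

>>> {"name": "carry_out", "arguments": {"translation": [[0,0,0],[0,0,0],[0,0,0.004],[0,0,0.004],[0,0,0.002],[0,0,0],[0,0,0],[0,0,0],[0,0,0]], "turn": [[0,0,0],[0,0,0],[0,0,0],[0,0,0],[0,0,0],[0,0,0],[0,0,0],[0,0,0],[0,0,0]], "gripper": [0.4,0.4,0.4,0.4,0.4,0.8,0.8,0.8,0.8], "squeeze": 10}}

```text
time: 11.9
tool_pos: [0.4954, -0.0504, 0.0789]
tool_rot: [3.141, 0.0, 1.683]
contact_force: [0.3, 0.1, 0.4]
opening: 0.0095
```

>>> {"name": "carry_out", "arguments": {"translation": [[0,0,0],[0,0,0],[0,0,0.004],[0,0,0.004],[0,0,0],[0,0,0],[0,0,0],[0,0,0],[0,0,0]], "turn": [[0,0,0],[0,0,0],[0,0,0],[0,0,0],[0,0,0],[0,0,0],[0,0,0],[0,0,0],[0,0,0]], "gripper": [0.4,0.4,0.4,0.4,0.4,0.8,0.8,0.8,0.8]}}

```text
time: 12.8
tool_pos: [0.4954, -0.0502, 0.0709]
tool_rot: [3.141, -0.0, 1.683]
contact_force: [0.2, 0.8, -1.7]
opening: 0.0139
```

Gripped: 13.9 mm at TCP z 0.071, so the tips really are about 31–39 mm above the reported TCP. I open slightly, go 9 mm further down for a proper hold (still above the arms), and grip again.

>>> {"name": "carry_out", "arguments": {"translation": [[0,0,0],[0,0,0.003],[0,0,0.003],[0,0,0.003],[0,0,0],[0,0,0],[0,0,0],[0,0,0]], "turn": [[0,0,0],[0,0,0],[0,0,0],[0,0,0],[0,0,0],[0,0,0],[0,0,0],[0,0,0]], "gripper": [0.5,0.5,0.5,0.5,1,1,1,1], "squeeze": 20}}

```text
time: 13.6
tool_pos: [0.4951, -0.0502, 0.0616]
tool_rot: [-3.141, -0.0, 1.683]
contact_force: [0.6, 0.1, -4.1]
opening: 0.0137
```

>>> {"name": "carry_out", "arguments": {"translation": [[0.004,0,0],[0.007,0,0],[0.007,0,0],[0.007,0,0],[0.007,0,0],[0.007,0,0],[0.007,0,0],[0.004,0,0],[0,0,0],[0,0,0]], "turn": [[0,0,0],[0,0,0],[0,0,0],[0,0,0],[0,0,0],[0,0,0],[0,0,0],[0,0,0],[0,0,0],[0,0,0]], "gripper": [1,1,1,1,1,1,1,1,1,1]}}

```text
time: 14.6
tool_pos: [0.4896, -0.0004, 0.0616]
tool_rot: [-3.141, -0.0, 1.683]
contact_force: [1.6, -4.0, -9.8]
opening: 0.0137
```

```bash
cat >> h.py <<'E'
def rel(tag):
    o=robot.observe(); print(round(o['time'],2),o['tool_pos'].round(4),o['contact_force'].round(1),round(o['opening'],4),'tcp guide',guide(o['tool_pos']).round(4))
    p=shot('wrist'); save(p,f'wrist{tag}.png'); im=p['img'].astype(int)
    red=((im[:,:,0]>130)&(im[:,:,1]<70)&(im[:,:,2]<70)).astype(np.uint8)
    n,l,s,ce=cv2.connectedComponentsWithStats(red); i=1+np.argmax(s[1:,4]); R=l==i
    r,cc=np.nonzero(R); print('red rows->col',[(y,round(cc[r==y].mean(),1)) for y in sorted(set(r))[::4]], guide(onz(p,ce[i],.0205)).round(4))
    for n in ['pointer','lever_bar']:
        for q in nets.tip_of(p,n)[:2]: print(n,round(q['score'],2),np.round(q['pixel'],1),guide(onz(p,q['pixel'],.022 if n=='pointer' else .06)).round(4))
E
python3 -c "
from h import *
rel('10')"
```

```text
14.6 [ 4.896e-01 -4.000e-04  6.160e-02] [ 1.6 -4.  -9.8] 0.0137 tcp guide [ 0.4867 -0.0533]
red rows->col [(np.int64(124), np.float64(336.0)), (np.int64(128), np.float64(336.0)), (np.int64(132), np.float64(336.5)), (np.int64(136), np.float64(336.0)), (np.int64(140), np.float64(336.0)), (np.int64(144), np.float64(336.2)), (np.int64(148), np.float64(336.0)), (np.int64(152), np.float64(336.3)), (np.int64(156), np.float64(336.0)), (np.int64(160), np.float64(336.2)), (np.int64(164), np.float64(336.0)), (np.int64(168), np.float64(336.0))] [ 0.4112 -0.0456]
pointer 0.61 [326.6 173.3] [ 0.4327 -0.0518]
lever_bar 0.77 [327.4 208.2] [ 0.4501 -0.0514]
```

```bash
python3 - <<'E'
import cv2,numpy as np
im=cv2.imread('pics/wrist10.png')[:,:,::-1]
g=im.astype(int).sum(2)//3
for r in range(158,192,3): print(r,g[r,306:352].tolist())
E
```

```text
158 [198, 196, 195, 193, 190, 191, 192, 190, 188, 183, 182, 188, 182, 189, 193, 191, 192, 197, 197, 196, 195, 194, 193, 191, 194, 195, 193, 131, 113, 109, 112, 112, 106, 160, 187, 191, 187, 189, 196, 192, 199, 196, 204, 197, 199, 198]
161 [193, 195, 196, 192, 192, 195, 198, 195, 197, 194, 189, 190, 191, 188, 193, 195, 198, 198, 198, 201, 197, 197, 197, 197, 200, 200, 162, 127, 109, 112, 111, 110, 103, 167, 197, 197, 195, 197, 194, 193, 197, 197, 198, 196, 193, 198]
164 [183, 185, 189, 190, 191, 194, 198, 194, 199, 196, 196, 188, 191, 190, 193, 191, 194, 202, 196, 203, 199, 198, 196, 196, 197, 206, 164, 124, 115, 114, 114, 109, 104, 172, 193, 195, 196, 194, 192, 190, 192, 194, 193, 188, 191, 191]
167 [196, 187, 194, 189, 196, 194, 194, 197, 197, 193, 196, 194, 193, 192, 192, 198, 198, 201, 202, 198, 197, 193, 195, 197, 194, 192, 165, 125, 106, 114, 113, 110, 101, 170, 190, 193, 191, 195, 189, 193, 189, 194, 188, 193, 191, 196]
170 [149, 145, 145, 148, 146, 146, 146, 147, 153, 148, 146, 147, 148, 149, 148, 155, 146, 145, 149, 118, 115, 117, 117, 116, 116, 130, 130, 124, 126, 124, 125, 
[... 930 characters left out ...]
48, 155, 152, 155, 154, 151, 153, 150, 151, 153, 150, 154, 148]
185 [132, 131, 133, 131, 125, 132, 132, 133, 133, 135, 131, 134, 134, 139, 88, 99, 102, 104, 87, 53, 36, 85, 103, 96, 101, 75, 135, 134, 134, 134, 131, 135, 132, 133, 136, 137, 131, 133, 166, 167, 165, 165, 164, 167, 166, 162]
188 [85, 92, 86, 90, 93, 85, 84, 88, 91, 85, 91, 90, 88, 95, 73, 81, 76, 79, 83, 63, 60, 68, 80, 81, 79, 75, 108, 115, 107, 106, 105, 109, 105, 104, 107, 111, 104, 125, 128, 128, 125, 129, 130, 128, 128, 128]
191 [92, 92, 84, 88, 91, 84, 95, 86, 88, 87, 91, 80, 95, 96, 97, 98, 98, 101, 96, 100, 98, 95, 102, 95, 101, 102, 101, 98, 106, 103, 99, 97, 100, 94, 96, 98, 97, 101, 99, 99, 99, 98, 102, 99, 100, 98]
```

Pointer centre is at column 325.7 and the mark line at 335.8 (vertical, so aligned): 10.1 px, about 6.4 mm to go.

>>> {"name": "carry_out", "arguments": {"translation": [[0.0032,0,0],[0.0032,0,0],[0,0,0],[0,0,0]], "turn": [[0,0,0],[0,0,0],[0,0,0],[0,0,0]], "gripper": [1,1,1,1]}}

```text
time: 15.15
tool_pos: [0.4889, 0.0056, 0.0616]
tool_rot: [-3.141, -0.0, 1.683]
contact_force: [1.8, -3.2, -12.7]
opening: 0.014
```

```bash
python3 - <<'E'
from h import *
rel('11')
g=cv2.imread('pics/wrist11.png').astype(int).sum(2)//3
for r in (158,164,173,176,179): print(r,g[r,306:352].tolist())
E
```

```text
15.15 [0.4889 0.0056 0.0616] [  1.8  -3.2 -12.7] 0.014 tcp guide [ 0.4867 -0.0473]
red rows->col [(np.int64(124), np.float64(327.0)), (np.int64(128), np.float64(327.0)), (np.int64(132), np.float64(327.0)), (np.int64(136), np.float64(327.0)), (np.int64(140), np.float64(327.0)), (np.int64(144), np.float64(327.0)), (np.int64(148), np.float64(327.0)), (np.int64(152), np.float64(327.0)), (np.int64(156), np.float64(327.0)), (np.int64(160), np.float64(327.0)), (np.int64(164), np.float64(327.0)), (np.int64(168), np.float64(327.0))] [ 0.411  -0.0455]
lever_bar 0.91 [326.4 210.2] [ 0.4513 -0.0459]
158 [183, 184, 182, 182, 188, 187, 196, 196, 198, 195, 196, 193, 195, 191, 193, 193, 195, 156, 113, 112, 112, 114, 109, 105, 166, 188, 187, 188, 190, 196, 194, 195, 197, 197, 196, 199, 201, 202, 197, 199, 194, 195, 197, 195, 196, 193]
164 [198, 196, 190, 186, 191, 188, 194, 197, 197, 198, 199, 199, 197, 193, 199, 198, 200, 170, 118, 109, 113, 114, 111, 105, 168, 196, 195, 192, 193, 194, 192, 190, 191, 194, 193, 191, 190, 196, 193, 194, 193, 196, 194, 196, 189, 193]
173 [153, 150, 150, 151, 152, 152, 152, 153, 147, 151, 153, 159, 127, 128, 97, 115, 123, 122, 94, 52, 52, 98, 122, 124, 128, 92, 150, 158, 155, 153, 156, 149, 156, 150, 153, 154, 157, 152, 156, 156, 153, 157, 158, 156, 158, 159]
176 [156, 153, 155, 156, 160, 158, 155, 155, 155, 155, 156, 159, 130, 130, 96, 124, 123, 123, 92, 58, 42, 104, 126, 125, 126, 93, 159, 161, 154, 157, 156, 159, 159, 158, 158, 159, 157, 156, 159, 157, 157, 157, 157, 160, 154, 161]
179 [151, 153, 148, 153, 149, 149, 154, 154, 153, 152, 155, 158, 126, 122, 93, 120, 123, 107, 98, 56, 45, 103, 126, 122, 125, 95, 154, 156, 154, 153, 152, 153, 155, 153, 153, 153, 153, 148, 153, 152, 153, 154, 152, 152, 155, 157]
```

The mark is at 326.8 and the pointer at 325.6, so 0.8 mm is left. I correct that, then slide down along the post with a lighter grip.

>>> {"name": "carry_out", "arguments": {"translation": [[0.0008,0,0],[0,0,0],[0,0,0]], "turn": [[0,0,0],[0,0,0],[0,0,0]], "gripper": [1,1,1], "squeeze": 14}}

```text
time: 15.6
tool_pos: [0.4888, 0.0062, 0.0616]
tool_rot: [-3.141, 0.0, 1.683]
contact_force: [2.7, -6.1, -12.6]
opening: 0.0138
```

```bash
cat >> h.py <<'E'
def px(tag):
    o=robot.observe(); print(round(o['time'],2),o['tool_pos'].round(4),o['contact_force'].round(1),round(o['opening'],4),'tcp guide',guide(o['tool_pos']).round(4))
    p=shot('wrist'); save(p,f'wrist{tag}.png'); im=p['img'].astype(int)
    g=im.sum(2)//3
    red=((im[:,:,0]>130)&(im[:,:,1]<70)&(im[:,:,2]<70)).astype(np.uint8)
    n,l,s,ce=cv2.connectedComponentsWithStats(red); i=1+np.argmax(s[1:,4]); print(s[i])
    b=s[i,1]+s[i,3]
    for r in (b-8,b+4,b+7,b+10): print(r,g[r,306:352].tolist())
E
python3 -c "
from h import *
px('12')"
```

```text
15.6 [0.4888 0.0062 0.0616] [  2.7  -6.1 -12.6] 0.0138 tcp guide [ 0.4867 -0.0466]
[316 124  21  46 306]
162 [190, 189, 190, 190, 190, 195, 194, 197, 199, 198, 197, 192, 197, 197, 198, 203, 164, 124, 110, 112, 110, 110, 103, 173, 197, 195, 194, 196, 195, 192, 196, 193, 198, 194, 192, 190, 193, 193, 194, 197, 196, 196, 195, 193, 192, 193]
174 [145, 148, 148, 150, 150, 151, 148, 150, 148, 149, 153, 122, 122, 126, 96, 122, 120, 122, 115, 58, 51, 107, 125, 126, 129, 96, 150, 154, 154, 153, 151, 153, 156, 148, 154, 156, 155, 154, 154, 154, 152, 158, 154, 158, 152, 154]
177 [158, 156, 155, 154, 154, 155, 155, 157, 153, 157, 162, 126, 125, 128, 98, 117, 122, 124, 110, 57, 44, 101, 125, 128, 128, 96, 162, 159, 158, 154, 158, 157, 157, 157, 156, 158, 161, 157, 160, 159, 154, 159, 159, 158, 161, 157]
180 [151, 150, 150, 153, 152, 152, 152, 152, 155, 150, 156, 123, 123, 129, 98, 113, 124, 125, 110, 61, 49, 85, 120, 129, 131, 93, 154, 153, 149, 155, 153, 158, 155, 151, 157, 154, 154, 149, 154, 149, 150, 152, 152, 152, 157, 154]
```

Both centres are now at column 325.6: aligned. Next, down along the post.

>>> {"name": "carry_out", "arguments": {"translation": [[0,0,0.002],[0,0,0.003],[0,0,0.003],[0,0,0.003],[0,0,0.003],[0,0,0.003],[0,0,0.003],[0,0,0]], "turn": [[0,0,0],[0,0,0],[0,0,0],[0,0,0],[0,0,0],[0,0,0],[0,0,0],[0,0,0]], "gripper": [1,1,1,1,1,1,1,1]}}

```text
time: 16.45
tool_pos: [0.4932, 0.0058, 0.0458]
tool_rot: [3.131, 0.003, 1.683]
contact_force: [1.9, -3.8, 15.9]
opening: 0.0141
```

```bash
python3 -c "
from h import *
px('13')
q=nets.tip_of(shot('wrist'),'lever_bar'); print([(r['score'],r['pixel']) for r in q[:2]])"
```

```text
16.45 [0.4932 0.0058 0.0458] [ 1.9 -3.8 15.9] 0.0141 tcp guide [ 0.491  -0.0475]
[317 113  22  50 388]
155 [190, 187, 194, 186, 184, 191, 194, 196, 194, 196, 196, 199, 194, 196, 195, 192, 201, 162, 132, 110, 109, 115, 112, 103, 98, 198, 195, 196, 192, 193, 194, 192, 194, 192, 194, 195, 194, 187, 192, 193, 191, 193, 197, 197, 194, 194]
167 [148, 149, 150, 148, 148, 150, 151, 148, 146, 148, 152, 154, 127, 105, 95, 113, 118, 122, 103, 57, 47, 60, 118, 123, 122, 117, 103, 153, 152, 152, 152, 150, 154, 151, 152, 151, 152, 154, 156, 154, 155, 156, 156, 158, 154, 152]
170 [154, 149, 151, 154, 151, 149, 152, 154, 148, 156, 152, 157, 127, 107, 97, 124, 124, 124, 108, 58, 47, 84, 125, 125, 123, 118, 100, 152, 157, 154, 154, 156, 152, 154, 153, 153, 154, 156, 151, 158, 156, 155, 151, 154, 154, 156]
173 [152, 151, 152, 152, 151, 149, 151, 150, 147, 153, 152, 156, 130, 107, 97, 117, 119, 126, 106, 56, 51, 79, 121, 125, 119, 118, 94, 149, 157, 150, 153, 151, 151, 152, 153, 157, 151, 154, 150, 151, 152, 153, 153, 154, 153, 150]
[(0.47, [333.5, 283.5])]
```

The tool stopped at z 0.0458 (commanded about 0.042), shifted 4 mm in x and tilted slightly, with 16 N upward: something is in the way. I check the joints and look.

```bash
python3 -c "
from h import *
w=cv2.imread('pics/wrist13.png')
q=shot('side'); o=robot.observe(); print(o['time'],o['qpos'].round(3),o['joint_efforts'].round(1),o['tool_pos'],o['tool_rot'],o['contact_force'],o['torque'].round(2))
u,v=[int(a) for a in proj(q,o['tool_pos'])]
cv2.imwrite('pics/m14.png',np.hstack([cv2.resize(w[100:340,230:430],(400,480)),cv2.resize(q['img'][v-60:v+60,u-50:u+50,::-1],(400,480),interpolation=cv2.INTER_CUBIC)]))"
```

```text
16.65 [-0.144  0.455  1.813  0.     0.863 -1.827] [  2.1 -34.6 -13.    0.7   0.6  -0. ] [0.49325488 0.00577315 0.04582919] [3.13133724e+00 2.46302439e-03 1.68271705e+00] [ 0.51801253 -4.84464285 16.63929451] [-0.45 -0.19 -0.06]
```

View pics/m14.png

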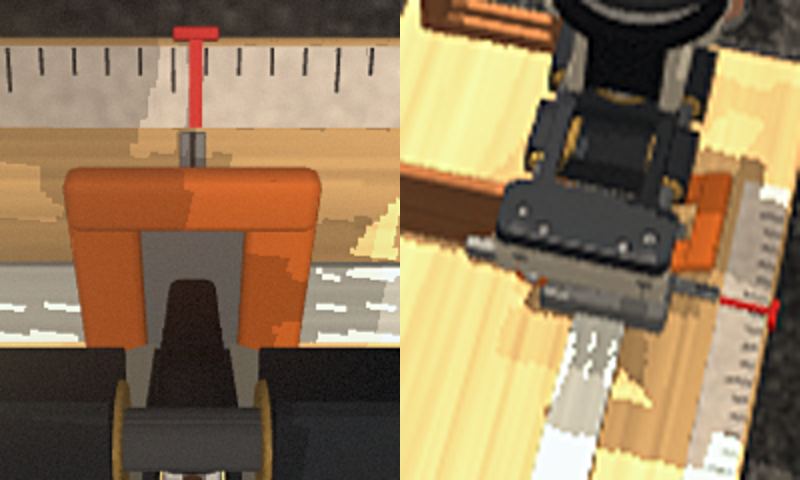

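The pointer (193,150 in the left crop) is about 0.7 mm short of the mark. The 16 N fits pad friction plus lever resistance, with the arm yielding a few mm. I ease the squeeze, correct y and x, and go on down in small steps.

>>> {"name": "carry_out", "arguments": {"translation": [[0.0008,-0.002,0],[0,-0.002,0.001],[0,0,0.003],[0,0,0.003],[0,0,0.003],[0,0,0]], "turn": [[0,0,0],[0,0,0],[0,0,0],[0,0,0],[0,0,0],[0,0,0]], "gripper": [1,1,1,1,1,1], "squeeze": 10}}

```text
time: 17.25
tool_pos: [0.4896, 0.0059, 0.0357]
tool_rot: [3.131, 0.003, 1.683]
contact_force: [2.7, -5.1, 15.0]
opening: 0.0139
```

```bash
cat >> h.py <<'E'
def al(tag):
    o=robot.observe(); print(round(o['time'],2),o['tool_pos'].round(4),o['tool_rot'].round(3),o['contact_force'].round(1),round(o['opening'],4),'tcp guide',guide(o['tool_pos']).round(4))
    p=shot('wrist'); save(p,f'wrist{tag}.png'); im=p['img'].astype(int); g=im.sum(2)/3
    red=((im[:,:,0]>130)&(im[:,:,1]<70)&(im[:,:,2]<70)).astype(np.uint8)
    n,l,s,ce=cv2.connectedComponentsWithStats(red); i=1+np.argmax(s[1:,4]); b=s[i,1]+s[i,3]
    c0=ce[i][0]
    for nm,rows in (('mark',range(b-14,b-3)),('ptr',range(b+4,b+9))):
        G=g[rows].mean(0) if nm=='ptr' else (im[rows][:,:,0]-im[rows][:,:,1]).mean(0)
        if nm=='mark':
            a=np.arange(int(c0)-12,int(c0)+13); wt=np.clip(G[a]-40,0,None); print('mark col',round((a*wt).sum()/wt.sum(),2))
        else:
            a=np.arange(int(c0)-12,int(c0)+13); wt=np.clip(75-G[a],0,None); print('ptr dark line col',round((a*wt).sum()/max(wt.sum(),1),2),'profile',a[0],G[a].round().astype(int).tolist())
    org=((im[:,:,0]>150)&(im[:,:,1]>60)&(im[:,:,1]<130)&(im[:,:,2]<60))[:, 200:450]
    r,c=np.nonzero(org); print('orange rows',r.min() if len(r) else None,'cols',c.min()+200,c.max()+200)
E
python3 -c "
from h import *
al('15')"
```

```text
17.25 [0.4896 0.0059 0.0357] [3.131e+00 3.000e-03 1.683e+00] [ 2.7 -5.1 15. ] 0.0139 tcp guide [ 0.4874 -0.047 ]
mark col 326.49
ptr dark line col 326.02 profile 314 [152, 151, 155, 129, 126, 99, 101, 121, 120, 102, 102, 60, 51, 59, 122, 124, 121, 121, 96, 129, 153, 154, 152, 153, 153]
orange rows 119 cols 260 392
```

>>> {"name": "carry_out", "arguments": {"translation": [[0.0004,0,0],[0,0,0.003],[0,0,0.003],[0,0,0.003],[0,0,0]], "turn": [[0,0,0],[0,0,0],[0,0,0],[0,0,0],[0,0,0]], "gripper": [1,1,1,1,1]}}

```text
time: 17.8
tool_pos: [0.4888, 0.0063, 0.0267]
tool_rot: [3.132, 0.002, 1.683]
contact_force: [-0.8, -5.2, 17.7]
opening: 0.0138
```

```bash
python3 -c "
from h import *
al('16')"
```

```text
17.8 [0.4888 0.0063 0.0267] [3.132e+00 2.000e-03 1.683e+00] [-0.8 -5.2 17.7] 0.0138 tcp guide [ 0.4866 -0.0465]
mark col 325.65
ptr dark line col 0.0 profile 313 [96, 95, 93, 100, 100, 99, 88, 91, 92, 93, 93, 90, 77, 76, 79, 90, 91, 94, 91, 88, 90, 101, 101, 102, 100]
orange rows 120 cols 263 390
```

>>> {"name": "carry_out", "arguments": {"translation": [[0,0,0.002],[0,0,0.002],[0,0,0.002],[0,0,0]], "turn": [[0,0,0],[0,0,0],[0,0,0],[0,0,0]], "gripper": [1,1,1,1]}}

```text
time: 18.25
tool_pos: [0.4884, 0.0064, 0.0207]
tool_rot: [3.133, 0.002, 1.683]
contact_force: [-2.4, -4.4, 19.2]
opening: 0.0142
```

>>> {"name": "carry_out", "arguments": {"translation": [[0,0,0.002],[0,0,0.002],[0,0,0]], "turn": [[0,0,0],[0,0,0],[0,0,0]], "gripper": [1,1,1]}}

```text
time: 18.55
tool_pos: [0.4885, 0.0064, 0.0169]
tool_rot: [3.133, 0.002, 1.683]
contact_force: [-2.1, -5.6, 23.0]
opening: 0.0143
```

```bash
python3 -c "
from h import *
al('17')
g=cv2.imread('pics/wrist17.png').astype(int).sum(2)//3
for r in range(145,185,4): print(r,g[r,312:340].tolist())"
```

```text
18.55 [0.4885 0.0064 0.0169] [3.133e+00 2.000e-03 1.683e+00] [-2.1 -5.6 23. ] 0.0143 tcp guide [ 0.4863 -0.0464]
mark col 325.35
ptr dark line col 0.0 profile 313 [127, 125, 124, 126, 125, 126, 126, 126, 126, 126, 125, 126, 125, 126, 125, 126, 125, 126, 125, 126, 124, 126, 127, 124, 126]
orange rows 119 cols 267 386
145 [59, 57, 195, 201, 192, 191, 186, 190, 190, 196, 124, 101, 113, 110, 99, 108, 104, 120, 201, 137, 120, 187, 189, 190, 185, 185, 185, 183]
149 [75, 54, 193, 200, 189, 192, 186, 192, 189, 203, 123, 104, 107, 108, 113, 107, 105, 114, 186, 184, 185, 186, 186, 187, 189, 189, 188, 185]
153 [76, 15, 191, 191, 185, 189, 191, 188, 190, 196, 119, 107, 108, 107, 108, 106, 109, 134, 180, 181, 180, 179, 184, 187, 186, 187, 189, 192]
157 [186, 188, 191, 185, 185, 188, 181, 186, 182, 186, 116, 97, 108, 111, 109, 108, 101, 137, 174, 174, 177, 179, 182, 183, 189, 188, 190, 188]
161 [190, 194, 193, 190, 184, 186, 188, 187, 188, 154, 111, 106, 107, 109, 107, 108, 106, 133, 182, 190, 180, 187, 186, 185, 191, 190, 187, 191]
165 [197, 194, 196, 189, 190, 192, 191, 193, 194, 161, 115, 103, 102, 108, 111, 103, 102, 142, 189, 190, 194, 189, 188, 192, 190, 188, 189, 190]
169 [191, 191, 187, 190, 186, 188, 187, 191, 153, 158, 117, 104, 108, 107, 108, 109, 96, 134, 185, 188, 183, 185, 188, 189, 186, 186, 189, 188]
173 [64, 63, 61, 59, 65, 60, 71, 61, 68, 73, 78, 71, 75, 66, 71, 76, 73, 78, 67, 68, 68, 66, 70, 69, 68, 85, 88, 87]
177 [116, 121, 120, 116, 119, 116, 116, 122, 115, 114, 122, 119, 119, 118, 120, 113, 125, 113, 119, 111, 118, 119, 116, 119, 113, 115, 117, 112]
181 [126, 133, 130, 129, 129, 130, 131, 133, 134, 131, 130, 129, 127, 131, 135, 128, 129, 131, 130, 129, 127, 131, 127, 132, 131, 129, 129, 131]
```

>>> {"name": "carry_out", "arguments": {"translation": [[0,0,0.002],[0,0,0.002],[0,0,0]], "turn": [[0,0,0],[0,0,0],[0,0,0]], "gripper": [1,1,1]}}

```text
time: 18.9
tool_pos: [0.4889, 0.0062, 0.0159]
tool_rot: [3.131, 0.003, 1.683]
contact_force: [-12.0, -6.2, 53.9]
opening: 0.014
```

```bash
python3 - <<'E'
from h import *
al('18')
yaw=np.radians(6.2); ax=np.array([np.cos(yaw),np.sin(yaw),0]); ay=np.array([-ax[1],ax[0],0])
P={c:shot(c) for c in ('wrist','side','top')}
for c,p in P.items():
    for n in ('lever_bar','pointer'):
        for r in nets.tip_of(p,n)[:1]:
            pr=[ (round(t,2),proj(p,ax*(.4855+.036-.088*np.cos(t)+.004*np.sin(t))+ay*-.0457+np.array([0,0,.05+.088*np.sin(t)+.004*np.cos(t)])).round(1).tolist()) for t in (0,.15,.3,.6)]
            print(c,n,round(r['score'],2),np.round(r['pixel'],1), pr if n=='lever_bar' else guide(onz(p,r['pixel'],.022)).round(4))
E
```

```text
18.9 [0.4889 0.0062 0.0159] [3.131e+00 3.000e-03 1.683e+00] [-12.   -6.2  53.9] 0.014 tcp guide [ 0.4867 -0.0466]
mark col 325.92
ptr dark line col 0.0 profile 313 [110, 110, 111, 108, 128, 129, 128, 129, 128, 127, 126, 126, 127, 128, 127, 127, 130, 127, 129, 127, 129, 127, 128, 128, 128]
orange rows 118 cols 266 387
wrist lever_bar 0.57 [329.6 189.9] [(0, [325.4, 187.2]), (0.15, [325.3, 194.7]), (0.3, [325.2, 208.5]), (0.6, [324.8, 259.2])]
wrist pointer 0.8 [327.6 177.5] [ 0.4319 -0.0446]
side lever_bar 0.55 [361.9 270.5] [(0, [365.2, 269.7]), (0.15, [365.1, 265.9]), (0.3, [364.0, 261.9]), (0.6, [358.7, 253.7])]
side pointer 0.8 [364.7 282.9] [ 0.429  -0.0355]
top lever_bar 0.64 [305.8 296.4] [(0, [307.7, 296.9]), (0.15, [307.4, 296.0]), (0.3, [307.0, 294.1]), (0.6, [305.8, 287.3])]
top pointer 0.7 [305.3 301.7] [ 0.4247 -0.0389]
```

Solid stop: the force jumped to 54 N and all three cameras place the lever bar at angle 0. I ease the push and check the pointer once more from the side and top.

>>> {"name": "carry_out", "arguments": {"translation": [[0,0,-0.0012],[0,0,0],[0,0,0]], "turn": [[0,0,0],[0,0,0],[0,0,0]], "gripper": [1,1,1]}}

```text
time: 19.7
tool_pos: [0.4887, 0.0062, 0.0159]
tool_rot: [3.132, 0.003, 1.683]
contact_force: [-7.4, -6.8, 41.2]
opening: 0.0144
```

```bash
python3 - <<'E'
from h import *
al('19')
yaw=np.radians(6.2); ax=np.array([np.cos(yaw),np.sin(yaw),0]); ay=np.array([-ax[1],ax[0],0])
out=[]
for c in ('side','top'):
    p=shot(c); k=10; x0,y0=(350,255) if c=='side' else (290,285)
    im=cv2.resize(p['img'][y0:y0+40,x0:x0+40,::-1],None,fx=k,fy=k,interpolation=cv2.INTER_CUBIC)
    out.append(im)
cv2.imwrite('pics/fin.png',np.hstack(out))
E
```

```text
19.7 [0.4887 0.0062 0.0159] [3.132e+00 3.000e-03 1.683e+00] [-7.4 -6.8 41.2] 0.0144 tcp guide [ 0.4866 -0.0466]
mark col 325.69
ptr dark line col 0.0 profile 313 [116, 114, 116, 113, 129, 129, 130, 129, 128, 129, 131, 128, 129, 129, 130, 130, 129, 129, 129, 131, 128, 129, 128, 131, 130]
orange rows 118 cols 266 387
```

View pics/fin.png

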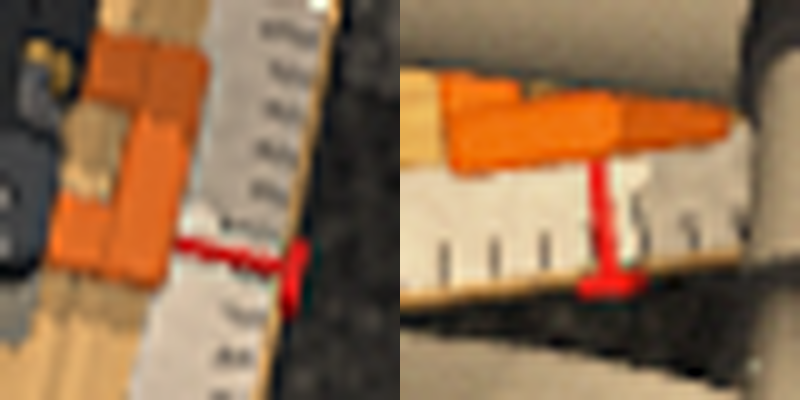

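The lever bar lies flat at the mark and its centre coincides with it (the bar hides the pointer here). I relax the push a little more, firm up the grip, recheck and hand in.

>>> {"name": "carry_out", "arguments": {"translation": [[0,0,-0.001],[0,0,0],[0,0,0]], "turn": [[0,0,0],[0,0,0],[0,0,0]], "gripper": [1,1,1], "squeeze": 15}}

```text
time: 20.15
tool_pos: [0.4887, 0.0064, 0.016]
tool_rot: [3.132, 0.002, 1.683]
contact_force: [-4.0, -5.8, 31.0]
opening: 0.0143
```

```bash
python3 - <<'E'
from h import *
al('20')
p=shot('wrist'); o=robot.observe(); im=p['img'].astype(int)
org=(im[:,:,0]>150)&(im[:,:,1]>60)&(im[:,:,1]<130)&(im[:,:,2]<60)
for r in (180,184,188,192):
    c=np.nonzero(org[r,230:430])[0]+230; 
    if len(c): print(r,c.min(),c.max(),guide(onz(p,((c.min()+c.max())/2,r),.054)).round(4))
ok=abs(guide(o['tool_pos'])[1]+.0466)<.0008 and .0125<o['opening']<.0155 and o['tool_pos'][2]<.0172
print(ok)
if ok: robot.hand_in(); print('handed in')
E
```

```text
20.15 [0.4887 0.0064 0.016 ] [3.132e+00 2.000e-03 1.683e+00] [-4.  -5.8 31. ] 0.0143 tcp guide [ 0.4866 -0.0464]
mark col 325.52
ptr dark line col 0.0 profile 313 [109, 111, 106, 128, 128, 127, 127, 127, 126, 128, 126, 126, 125, 128, 127, 128, 127, 126, 127, 126, 128, 127, 128, 127, 129]
orange rows 118 cols 266 387
180 267 386 [ 0.4302 -0.0451]
184 266 386 [ 0.432  -0.0453]
188 266 385 [ 0.4338 -0.0455]
192 266 386 [ 0.4356 -0.0453]
True
the job is handed in; nothing more can be done
handed in
```

The stop is slid to the red mark, the orange lever is pressed fully down, and the arm is still gripping the post. I handed the job in at about 20 s. No verdict comes back, so these are my own checks.

**What went wrong on the way:** my first grip missed. The fingertips were about 31–39 mm higher than the reported tool position, so the fingers closed just above the post and moved sideways without touching the stop. I felt my way down in steps until the fingers stopped on the post at 14 mm, then did the slide and the press.

**Last checks:**
- **Pointer:** before pressing, the pointer and mark matched to within a pixel (about 0.6 mm). During the press the pointer lagged by about 0.7 mm, and I corrected that before the lever was down. Once closed, the lever bar hid the pointer. I relied on the bar's centre (-45.3 mm along the slide, against about -45.5 mm for the mark) and on the gripper position being unchanged.
- **Lever:** it reached a solid stop, and all three cameras put its bar close to the closed position.
- **Grip:** fingers 14.3 mm apart on the post with a 15 N squeeze, and about 31 N of downward push left on.

**Doubts:**
- **Force:** the wrist force peaked at about 54 N in the readings as the lever bottomed out. That is under the 120 N wrist limit. It is above 40 N, but by my geometry the fingertips did the pressing, not the gripper's body.
- **Bystanders:** I did not measure the jar, mug and spice jar again at the end. The arm's path stayed clear of them and I felt no unexpected contact.

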